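# Set the slicing guide's stop to the setting block, coming up from the open side

## Task

The slicing guide is set too thin: draw its stop back by the grip post until the gap is clearly wider than the wooden setting block, stand the block in the gap along the knife cheek, clear of the stop, and let go of it. Then bring the stop up to the block from the open side until the slack in the slide is taken up and you feel the block firmly but gently nipped (about 5 N, never more than 15 N), and let go without easing back, so that the block stays nipped. Leave the bowl, shaker, spoon rest and teaspoon where they are.

Things in the scene. Friction and masses are not known exactly. Their poses are not given: they have to be found in the camera images.
- guide: Slicing guide, fixed: wooden board 200 x 90 mm, its top 15 mm above the worktop. Origin: centre of its underside, on the worktop. x runs along its length from the knife cheek (-x end) to the sliding stop; z up. Knife cheek: a pair of walls 84 mm long in y, 45 mm high above the worktop, with a knife slot between; its face towards the stop is the plane x = -70 mm of this frame.
- grip_slide: Grey slide, 50 x 80 mm, 40 mm high above the worktop, moved by hand along the guide's x only (+x opens; 54 mm in all). Origin: its centre line, 17 mm above the worktop; axes as the guide's. An upright post 20 x 20 mm stands at its x = y = 0, free from 45 to 95 mm above the worktop. A brake holds it wherever it is left: about 6 N moves it. It carries the stop plate on two rods.
- stop: Stop plate, 80 mm long in y, 45 mm high, on the slide's rods with 6 mm slack along x (0.6 N moves it in the slack). Origin: on the face of its rubber pad, 17 mm above the worktop; axes as the guide's; gap = guide-frame x of this origin + 70 mm. The face is 58 to 72 mm from the post's centre; where the slack ends differs each time by up to 8 mm, unseen, to be felt. The pad gives 1 mm for 6 N.
- post_top (a point): Centre of the top of the grip post, 95 mm above the worktop.
- setting_block: Loose wooden block: 30 mm thick (x axis), 60 mm long (y axis), 30 mm high, about 120 g; a round grip pin, 18 mm in diameter, stands on the middle of its top, from 30 to 66 mm above its underside. Origin: centre of its underside; z up. Starts on the worktop at the guide's stop end. In the gap it stands on the board, its length along the cheek, midway along it.
- bowl: Small patterned bowl 73 x 91 x 46 mm, behind the guide; leave alone. Origin: centre of its underside.
- shaker: Shaker 44 mm in diameter, 90 mm tall, behind the guide; leave alone. Origin: centre of its underside.
- spoon_rest: White spoon rest 181 x 87 x 31 mm at the back left; leave alone. Origin: centre of its underside.
- teaspoon: Steel teaspoon 139 x 30 x 10 mm lying at the right of the worktop; leave alone. Origin: centre of its underside.
Mind the look-alikes: they are no part of the job. There is more than one size of the setting_block; the one meant has the size given above.

How it is judged:
By the outcome, as a careful person would: the job done as asked, in the order asked, and still so for the second after the job is handed in, with the robot touching nothing.
It also fails if it takes over 72 s, if anything falls off the work surface, if the arm or the gripper's body presses on something with over 40 N, if the wrist force passes 120 N, or if a joint passes its speed limit or range.

## Robot

A 7-joint arm with a two-finger parallel gripper is mounted at the origin on a cart in front of the work surface, level with it; the furniture and walls round the work are solid. World frame = base frame: x ahead of the robot, y to its left, z up, the work surface at z = 0. Lengths are in m, angles in rad, forces in N, time in s.
With the tool pointing down it reaches from about 0.4 to 0.85 m from the base axis. Payload 10.4 kg.
Tool frame: the origin (TCP) lies on the centre line of the jaws, within the pads' length; the fingertips stand 22 mm ahead of it and the grasp point (between the pads) lies 3 mm ahead of it; x points along the fingers, y is the direction in which the jaws open and shut, and the axes are right-handed (so a half turn about x gives the same grasp; the last joint's range is limited). The gripper opens to 87 mm and grips with 3 to 60 N. Pads are 19 mm wide; open, the fingers measure 117 mm over their backs; the gripper's body (75 mm by 190 mm) begins 51 mm behind the grasp point.
Start: joints at [1.258, 0.332, -0.065, 1.46, 0.022, 1.35, -0.088], TCP at [0.179, -0.599, 0.245] pointing down, gripper open.
Joint ranges: [-2.6, 2.6], [-0.5, 2.12], [-1.47, 1.34], [0.16, 2.42], [-1.27, 4.41], [0.06, 2.06], [-2.6, 2.6]. Speed limits (rad/s): [2.22, 2.22, 2.79, 2.79, 3.14, 3.14, 3.14].

## Interface

Orientations are given as a 3x3 rotation matrix whose columns are the frame's x, y, z axes.
In Python, from station import manip, vision gives the robot as it stands.
- The arm moves only by the shell command python3 -m inch 'ROWS' [FORCE]. ROWS is JSON, a list of rows, each an object of numbers: "hand": the finger opening in cm, from 0 to 8.7; "x", "y", "z": the shift along the world's x, y, z in cm; "ax", "ay", "az": the turn, a rotation vector about the world's x, y, z in rad. A call has 1 to 8 rows; each row is the pose to reach, as a shift and turn from the pose measured when the call began; what a row does not reach only later rows make up. A row lasts 1/12 s, in which the tool goes at most 41.7 mm and 7.16 degrees, less where a joint would pass 70% of its speed; a pose out of reach is approached as far as the arm can. A call with a gripper value outside its range is refused whole. The fingers move at their own pace and stop on an object; FORCE is the grip in N (left out, the last holds). Time passes only in rows, so rows that repeat a pose let the fingers close. It gives the time, the measured TCP pose, the force and the opening at its end, in the units of the state.
- manip.get_obs(): the state, without advancing time (a new reading comes with each control period).
- vision.grab_frame(name): name is "side" or "top"; returns a dict with "img" (400x640x3 uint8, red, green, blue), "z_map" (400x640 float32, m along the optical axis (not along the pixel's ray), 0 where there is no reading), "fx", "fy", "cx", "cy" (pixels), "camera_from_world" (4x4, takes a point from world to camera coordinates). Camera axes: x right, y down, z forward; pixel columns grow to the right and rows downward; lengths in m; the calibration is good to about 2 mm. A picture is of the moment at which its call begins.
- manip.hand_in(): hands the job in, once; it reports no verdict.
The state is a dict: "t": time; "joint_positions": joint angles; "qvel": joint speeds; "tau": joint torques, N m; "tool_pos": TCP position; "ee_rot": TCP orientation; "contact_force": force on the tool from outside, world axes, zero at the start; "ft_torque": the same for the moment, N m; "finger_gap": opening from 0.0 (shut) to 1.0 (fully open).
Only numpy, scipy, OpenCV 4.12 (cv2) and the standard library are available. Lean on these libraries where they do the work, as an engineer would, in place of code of your own. Each camera call takes 0.05 s, during which the arm holds its last target. There are 200 camera calls.

## Working session

There is one attempt and no reset: what is moved stays moved. The work goes in short steps, Python scripts to look and compute and a shell command to move; the robot and the scene stay as the last step left them, time stands still between calls to the robot, and variables do not carry over. Pictures are saved under pics/ and viewed, about 8 in all and at most 12, crops included, and the job is handed in when it is done.

```bash
mkdir -p pics
cat > h.py <<'E'
from station import manip, vision
import numpy as np, cv2
def shot(name,fn,crop=None,s=1):
    f=vision.grab_frame(name); np.savez('pics/'+fn+'.npz',**{k:np.array(v) for k,v in f.items()})
    im=f['img'][:,:,::-1]
    if crop: r0,r1,c0,c1=crop; im=im[r0:r1,c0:c1]
    cv2.imwrite('pics/'+fn+'.png',cv2.resize(im,None,fx=s,fy=s,interpolation=cv2.INTER_CUBIC)); return f
def world(f,u,v,z=None):
    T=np.linalg.inv(np.array(f['camera_from_world'])); d=np.array([(u-f['cx'])/f['fx'],(v-f['cy'])/f['fy'],1.])
    if z is None:
        p=np.median(f['z_map'][int(v)-1:int(v)+2,int(u)-1:int(u)+2])*d
    else:
        r=T[:3,:3]@d; p=d*(z-T[2,3])/r[2]
    return T[:3,:3]@p+T[:3,3]
E
python3 - <<'E'
from h import *
for n in('top','side'):
    f=shot(n,n+'0'); print(n,f['fx'],np.linalg.inv(f['camera_from_world']).round(3).tolist())
o=manip.get_obs(); print({k:np.round(v,3).tolist() for k,v in o.items()})
E
```

```text
top 504.3816834756003 [[-0.017, -0.985, 0.172, 0.299], [-1.0, 0.02, 0.014, -0.06], [-0.017, -0.172, -0.985, 1.378], [0.0, 0.0, 0.0, 1.0]]
side 477.7446744049179 [[-0.854, -0.262, 0.449, -0.004], [-0.519, 0.387, -0.762, 0.833], [0.026, -0.884, -0.466, 0.642], [0.0, 0.0, 0.0, 1.0]]
{'t': 0.1, 'joint_positions': [1.258, 0.333, -0.065, 1.461, 0.022, 1.35, -0.089], 'qvel': [0.001, -0.001, 0.002, -0.003, -0.0, -0.001, -0.0], 'tau': [0.002, -62.454, 0.025, -39.072, -0.061, 0.037, 0.0], 'tool_pos': [0.179, -0.599, 0.244], 'ee_rot': [[-0.0, 0.286, -0.958], [0.001, -0.958, -0.286], [-1.0, -0.001, 0.0]], 'contact_force': [-0.205, -0.772, -0.078], 'ft_torque': [-0.012, -0.109, 0.011], 'finger_gap': 0.998}
```

View pics/top0.png

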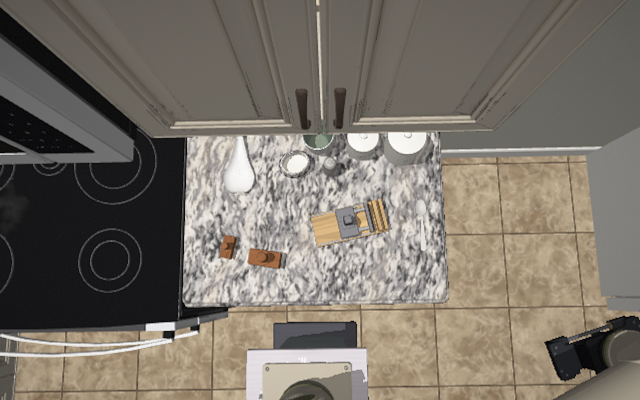

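View pics/side0.png

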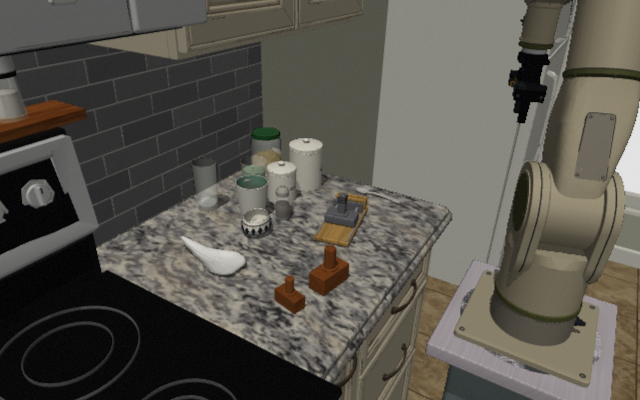

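The top view shows the guide with its knife cheek at about (378,217), the grip post at (348,220) and the open end at (315,232). There are two candidate blocks, at (228,247) and (265,258). I'll enlarge both areas before choosing one.

Run:
```python
from h import *
im=cv2.imread('pics/top0.png')
a=cv2.resize(im[190:280,210:400],None,fx=4.2,fy=4.2,interpolation=cv2.INTER_CUBIC)
cv2.imwrite('pics/c1.png',a)
f=np.load('pics/top0.npz')
for u,v in [(228,247),(265,258),(228,240),(348,220),(378,217),(340,180)]: print(u,v,world(f,u,v).round(4))
```

```text
228 247 [0.4181 0.2037 0.0477]
265 258 [0.3846 0.1005 0.0882]
228 240 [0.4386 0.2075 0.0295]
348 220 [ 0.4772 -0.1134  0.0965]
378 217 [ 0.4911 -0.1958  0.0431]
340 180 [ 0.6034 -0.098   0.0018]
```

View pics/c1.png

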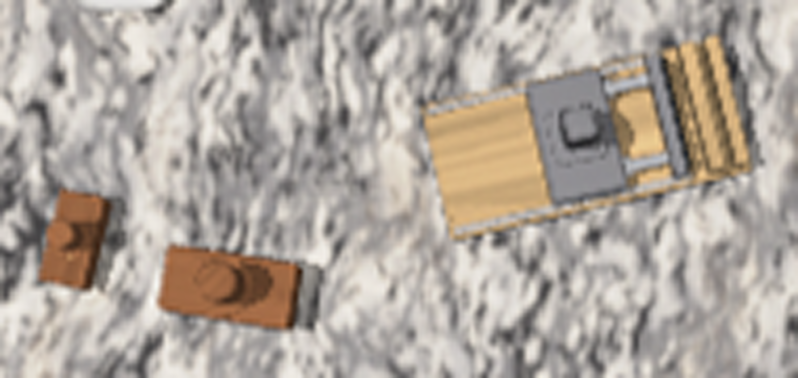

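The two candidates are the small block at (228,247), about 60x30 mm with its top at 30 mm, and the large one at (265,258), about 85x45 mm with a taller pin. The small block matches the description. Next I fit its pose and the guide's.

```bash
cat >> h.py <<'E'
def cloud(f):
    T=np.linalg.inv(np.array(f['camera_from_world'])); v,u=np.mgrid[0:400,0:640]; z=f['z_map']
    P=np.stack([(u-f['cx'])/f['fx']*z,(v-f['cy'])/f['fy']*z,z],-1)@T[:3,:3].T+T[:3,3]
    P[z==0]=np.nan; return P
def rect(P,box,zr):
    m=(P[...,0]>box[0])&(P[...,0]<box[1])&(P[...,1]>box[2])&(P[...,1]<box[3])&(P[...,2]>zr[0])&(P[...,2]<zr[1])
    q=P[m]; r=cv2.minAreaRect(q[:,:2].astype(np.float32)*1000); return len(q),np.round(r[0],1),np.round(r[1],1),round(r[2],1),q.mean(0).round(4)
E
python3 - <<'E'
from h import *
for n in('top','side'):
    f=np.load(f'pics/{n}0.npz'); P=cloud(f)
    print(n)
    print('small',rect(P,(.36,.48,.15,.26),(.024,.036)))
    print('smallpin',rect(P,(.36,.48,.15,.26),(.055,.08)))
    print('big',rect(P,(.34,.44,.04,.15),(.03,.05)))
    g=(.38,.6,-.26,.02)
    print('board',rect(P,g,(.01,.022))); print('slide',rect(P,(.38,.6,-.165,.02),(.036,.0425))); print('post',rect(P,g,(.085,.105))); print('45',rect(P,g,(.041,.049)))
    print('tops',[round(float(np.nanmax(P[...,2][(abs(P[...,0]-a)<.05)&(abs(P[...,1]-b)<.04)])),4) for a,b in((.418,.2),(.384,.1),(.477,-.113))])
E
```

```text
top
small (203, array([413.6, 185.2]), array([86.3, 60. ]), 75.2, array([0.4199, 0.2098, 0.0301]))
smallpin (40, array([419.5, 211. ]), array([16.2, 15.7]), 87.1, array([0.4203, 0.2105, 0.0652]))
big (404, array([387.7, 110.3]), array([84.1, 42.3]), 79.8, array([0.387 , 0.1074, 0.0422]))
board (1272, array([ 482.9, -118. ]), array([ 94.9, 199. ]), 12.1, array([ 0.4732, -0.0957,  0.0152]))
slide (341, array([ 482.8, -128.3]), array([79.7, 83.3]), 12.0, array([ 0.4797, -0.1139,  0.0395]))
post (68, array([ 479.4, -111.6]), array([20.6, 20.7]), 14.3, array([ 0.4788, -0.1116,  0.0932]))
45 (499, array([ 487.7, -150. ]), array([ 83.5, 127.8]), 11.6, array([ 0.4882, -0.1598,  0.044 ]))
tops [0.0737, 0.1024, 0.0991]
side
small (333, array([413.8, 184.3]), array([85.7, 61.3]), 75.1, array([0.413 , 0.2087, 0.0297]))
smallpin (70, array([420.1, 209.8]), array([16.5, 18.2]), 18.4, array([0.4187, 0.2122, 0.0631]))
big (500, array([387.4, 109.1]), array([85.9, 44.6]), 79.9, array([0.3831, 0.1179, 0.0407]))
board (771, array([ 480.5, -118. ]), array([ 89.7, 200.8]), 12.2, array([ 0.4641, -0.0716,  0.0151]))
slide (251, array([ 483. , -129.6]), array([79.2, 88.7]), 13.7, array([ 0.4778, -0.1095,  0.0395]))
post (55, array([ 479.3, -111.7]), array([20.7, 21.3]), 8.7, array([ 0.4778, -0.1095,  0.0915]))
45 (272, array([ 488.1, -152.6]), array([ 83. , 133.8]), 11.9, array([ 0.4832, -0.1605,  0.0438]))
tops [0.0679, 0.0938, 0.0969]
```

The small block's pin is at about (0.420, 0.2105). The guide's +x points along world (-0.208, 0.978), and the post is at (0.479, -0.1115). I'll go to the post first, with the jaws along guide y.

```bash
python3 -m inch '[{"x":30,"y":48.75,"z":-4,"az":1.491,"hand":6},{"x":30,"y":48.75,"z":-4,"az":1.491,"hand":6},{"x":30,"y":48.75,"z":-4,"az":1.491,"hand":6},{"x":30,"y":48.75,"z":-4,"az":1.491,"hand":6},{"x":30,"y":48.75,"z":-4,"az":1.491,"hand":6},{"x":30,"y":48.75,"z":-4,"az":1.491,"hand":6},{"x":30,"y":48.75,"z":-4,"az":1.491,"hand":6},{"x":30,"y":48.75,"z":-4,"az":1.491,"hand":6}]'
python3 - <<'E'
from h import *
f=np.load('pics/top0.npz');P=cloud(f)
print(rect(P,(.36,.48,.175,.26),(.024,.036)))
# guide yaw by edges of 15mm board
print('shaker',rect(P,(.55,.75,-.14,-.03),(.06,.1)),'bowl',rect(P,(.52,.75,-.03,.1),(.03,.06)))
E
```

```text
(202, array([420.5, 211.6]), array([31.5, 59.8]), 76.0, array([0.4201, 0.2101, 0.0301]))
shaker (343, array([669. , -82.5]), array([112. , 110.3]), 68.1, array([ 0.6598, -0.0886,  0.086 ])) bowl (260, array([657.9,  11.8]), array([ 73.6, 125.7]), 41.7, array([0.6466, 0.0205, 0.041 ]))$[0]: bad value
```

```bash
python3 -m inch '[{"hand":6,"x":30,"y":48.75,"z":-4,"ax":0,"ay":0,"az":1.491},{"hand":6,"x":30,"y":48.75,"z":-4,"ax":0,"ay":0,"az":1.491}]'; python3 -m inch --help | head -30
```

```text
t: 0.27
tool_pos: [0.2209, -0.5282, 0.2375]
ee_rot: [[-0.001, 0.515, -0.857], [0.001, -0.857, -0.515], [-1.0, -0.001, 0.001]]
contact_force: [1.8, 0.8, 0.1]
finger_gap: 0.919invalid input: not JSON, or not a number
```

Every row needs all seven keys. Carrying on to the post.

```bash
python3 -m inch '[{"hand":6,"x":25.8,"y":41.7,"z":-3.7,"ax":0,"ay":0,"az":1.239},{"hand":6,"x":25.8,"y":41.7,"z":-3.7,"ax":0,"ay":0,"az":1.239},{"hand":6,"x":25.8,"y":41.7,"z":-3.7,"ax":0,"ay":0,"az":1.239},{"hand":6,"x":25.8,"y":41.7,"z":-3.7,"ax":0,"ay":0,"az":1.239},{"hand":6,"x":25.8,"y":41.7,"z":-3.7,"ax":0,"ay":0,"az":1.239},{"hand":6,"x":25.8,"y":41.7,"z":-3.7,"ax":0,"ay":0,"az":1.239},{"hand":6,"x":25.8,"y":41.7,"z":-3.7,"ax":0,"ay":0,"az":1.239},{"hand":6,"x":25.8,"y":41.7,"z":-3.7,"ax":0,"ay":0,"az":1.239}]'
```

```text
t: 0.93
tool_pos: [0.3968, -0.2432, 0.2126]
ee_rot: [[-0.001, 1.0, -0.025], [-0.001, -0.025, -1.0], [-1.0, -0.001, 0.001]]
contact_force: [0.5, -1.1, -0.2]
finger_gap: 0.687
```

```bash
python3 -m inch '[{"hand":6,"x":8.2,"y":13.15,"z":-3,"ax":0,"ay":0,"az":0.234},{"hand":6,"x":8.2,"y":13.15,"z":-3,"ax":0,"ay":0,"az":0.234},{"hand":6,"x":8.2,"y":13.15,"z":-3,"ax":0,"ay":0,"az":0.234},{"hand":6,"x":8.2,"y":13.15,"z":-3,"ax":0,"ay":0,"az":0.234},{"hand":6,"x":8.2,"y":13.15,"z":-3,"ax":0,"ay":0,"az":0.234},{"hand":6,"x":8.2,"y":13.15,"z":-3,"ax":0,"ay":0,"az":0.234},{"hand":6,"x":8.2,"y":13.15,"z":-3,"ax":0,"ay":0,"az":0.234}]'
```

```text
t: 1.52
tool_pos: [0.4784, -0.1122, 0.1823]
ee_rot: [[-0.002, 0.978, 0.207], [-0.001, 0.207, -0.978], [-1.0, -0.002, 0.001]]
contact_force: [0.5, -0.4, -0.2]
finger_gap: 0.69
```

```bash
python3 -m inch '[{"hand":6,"x":0.05,"y":0.05,"z":-4,"ax":0,"ay":0,"az":0},{"hand":6,"x":0.05,"y":0.05,"z":-7.5,"ax":0,"ay":0,"az":0},{"hand":6,"x":0.05,"y":0.05,"z":-9.7,"ax":0,"ay":0,"az":0},{"hand":6,"x":0.05,"y":0.05,"z":-10.7,"ax":0,"ay":0,"az":0},{"hand":6,"x":0.05,"y":0.05,"z":-10.7,"ax":0,"ay":0,"az":0},{"hand":6,"x":0.05,"y":0.05,"z":-10.7,"ax":0,"ay":0,"az":0}]'
python3 - <<'E'
from h import *
shot('side','s1',(150,270,260,420),5); print(manip.get_obs()['tool_pos'])
E
```

```text
t: 2.02
tool_pos: [0.4791, -0.1126, 0.0761]
ee_rot: [[-0.002, 0.979, 0.206], [-0.002, 0.206, -0.979], [-1.0, -0.002, 0.001]]
contact_force: [-0.1, 0.6, 0.8]
finger_gap: 0.687
[ 0.47970472 -0.11249928  0.07675661]
```

View pics/s1.png

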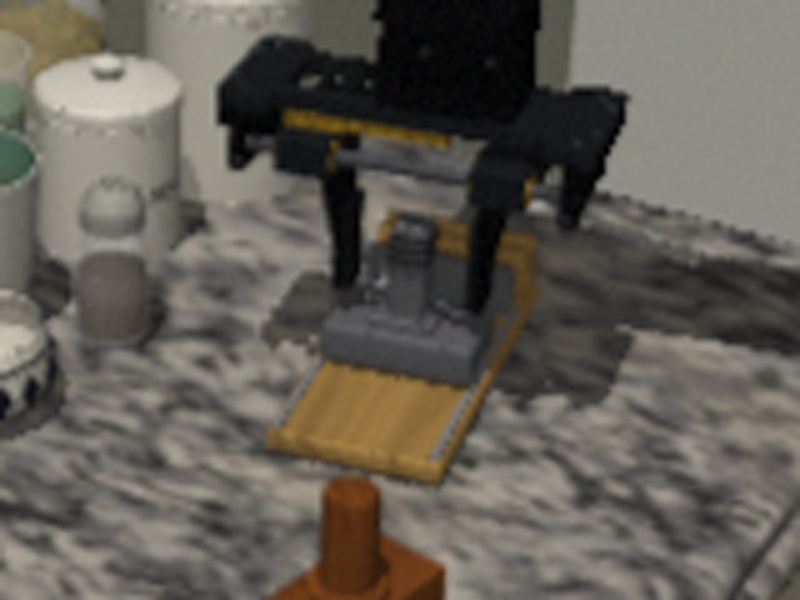

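The fingers straddle the post, which is at crop (405,265). I'll close on it.

```bash
python3 -m inch '[{"hand":0,"x":0,"y":0,"z":0,"ax":0,"ay":0,"az":0},{"hand":0,"x":0,"y":0,"z":0,"ax":0,"ay":0,"az":0},{"hand":0,"x":0,"y":0,"z":0,"ax":0,"ay":0,"az":0},{"hand":0,"x":0,"y":0,"z":0,"ax":0,"ay":0,"az":0},{"hand":0,"x":0,"y":0,"z":0,"ax":0,"ay":0,"az":0},{"hand":0,"x":0,"y":0,"z":0,"ax":0,"ay":0,"az":0},{"hand":0,"x":0,"y":0,"z":0,"ax":0,"ay":0,"az":0},{"hand":0,"x":0,"y":0,"z":0,"ax":0,"ay":0,"az":0}]' 30; python3 -m inch '[{"hand":0,"x":-0.06,"y":0.29,"z":0,"ax":0,"ay":0,"az":0},{"hand":0,"x":-0.17,"y":0.78,"z":0,"ax":0,"ay":0,"az":0},{"hand":0,"x":-0.27,"y":1.27,"z":0,"ax":0,"ay":0,"az":0},{"hand":0,"x":-0.37,"y":1.76,"z":0,"ax":0,"ay":0,"az":0}]'
```

```text
t: 2.73
tool_pos: [0.4802, -0.1124, 0.0769]
ee_rot: [[0.001, 0.978, 0.207], [-0.002, 0.207, -0.978], [-1.0, 0.001, 0.002]]
contact_force: [3.1, 0.7, -1.7]
finger_gap: 0.227
t: 3.07
tool_pos: [0.4767, -0.096, 0.0768]
ee_rot: [[0.002, 0.979, 0.206], [-0.003, 0.206, -0.979], [-1.0, 0.001, 0.004]]
contact_force: [3.9, -6.3, -3.9]
finger_gap: 0.228
```

The post is gripped at a 19.8 mm opening, and the slide moves at about 6 N. I'll draw it back another 25 mm.

```bash
python3 -m inch '[{"hand":0,"x":-0.1,"y":0.49,"z":0,"ax":0,"ay":0,"az":0},{"hand":0,"x":-0.21,"y":0.98,"z":0,"ax":0,"ay":0,"az":0},{"hand":0,"x":-0.31,"y":1.47,"z":0,"ax":0,"ay":0,"az":0},{"hand":0,"x":-0.42,"y":1.96,"z":0,"ax":0,"ay":0,"az":0},{"hand":0,"x":-0.52,"y":2.45,"z":0,"ax":0,"ay":0,"az":0},{"hand":0,"x":-0.52,"y":2.45,"z":0,"ax":0,"ay":0,"az":0}]'
python3 - <<'E'
from h import *
f=shot('side','s2'); t=shot('top','t2')
for g in (f,t):
    P=cloud(g); c=np.array([.4815,-.118]); ex=np.array([-.208,.978]); ey=np.array([-.978,-.208])
    q=P.reshape(-1,3); q=q[~np.isnan(q[:,0])]; gx=(q[:,:2]-c)@ex; gy=(q[:,:2]-c)@ey
    m=(abs(gy)<.04)&(q[:,2]>.036)&(q[:,2]<.048)&(abs(gx)<.1)
    h,e=np.histogram(gx[m]*1000,np.arange(-100,101,4)); print([(int(a),int(b)) for a,b in zip(e,h) if b])
cv2.imwrite('pics/t2c.png',cv2.resize(t['img'][185:265,290:400,::-1],None,fx=7,fy=7,interpolation=cv2.INTER_CUBIC))
E
```

```text
t: 3.57
tool_pos: [0.4714, -0.0715, 0.0768]
ee_rot: [[0.002, 0.979, 0.206], [-0.004, 0.206, -0.979], [-1.0, 0.001, 0.004]]
contact_force: [1.8, -1.6, -1.6]
finger_gap: 0.227
[(-96, 1), (-92, 16), (-88, 1), (-84, 6), (-80, 15), (-76, 47), (-72, 19), (-68, 2), (-24, 2), (-20, 2), (-16, 6), (-12, 29), (-8, 18), (-4, 1), (20, 3), (24, 7), (28, 11), (32, 18), (36, 11), (40, 18), (44, 19), (48, 23), (52, 29), (56, 34), (60, 36), (64, 35), (68, 47), (72, 9)]
[(-100, 6), (-96, 40), (-92, 43), (-88, 14), (-84, 5), (-80, 43), (-76, 40), (-72, 22)]
```

The gap is now about 52 mm (stop face near gx −18, cheek near −70). I'll release and lift.

```bash
python3 -m inch '[{"hand":6,"x":0,"y":0,"z":0,"ax":0,"ay":0,"az":0},{"hand":6,"x":0,"y":0,"z":0,"ax":0,"ay":0,"az":0},{"hand":6,"x":0,"y":0,"z":0,"ax":0,"ay":0,"az":0},{"hand":6,"x":0,"y":0,"z":1,"ax":0,"ay":0,"az":0},{"hand":6,"x":0,"y":0,"z":5,"ax":0,"ay":0,"az":0},{"hand":6,"x":0,"y":0,"z":9,"ax":0,"ay":0,"az":0},{"hand":6,"x":0,"y":0,"z":11,"ax":0,"ay":0,"az":0},{"hand":6,"x":-0.5,"y":4,"z":11,"ax":0,"ay":0,"az":-0.1}]'
python3 - <<'E'
from h import *
t=shot('top','t3'); cv2.imwrite('pics/t3c.png',cv2.resize(t['img'][185:265,290:400,::-1],None,fx=7,fy=7,interpolation=cv2.INTER_CUBIC))
E
```

```text
t: 4.33
tool_pos: [0.4694, -0.0375, 0.1921]
ee_rot: [[0.009, 0.995, 0.104], [-0.007, 0.104, -0.995], [-1.0, 0.008, 0.008]]
contact_force: [2.1, -1.0, -0.6]
finger_gap: 0.67
```

```bash
python3 -m inch '[{"hand":6,"x":-4.9,"y":24.8,"z":0,"ax":0,"ay":0,"az":-0.35},{"hand":6,"x":-4.9,"y":24.8,"z":0,"ax":0,"ay":0,"az":-0.35},{"hand":6,"x":-4.9,"y":24.8,"z":0,"ax":0,"ay":0,"az":-0.35},{"hand":6,"x":-4.9,"y":24.8,"z":0,"ax":0,"ay":0,"az":-0.35},{"hand":6,"x":-4.9,"y":24.8,"z":0,"ax":0,"ay":0,"az":-0.35},{"hand":6,"x":-4.9,"y":24.8,"z":0,"ax":0,"ay":0,"az":-0.35},{"hand":6,"x":-4.9,"y":24.8,"z":-2,"ax":0,"ay":0,"az":-0.35},{"hand":6,"x":-4.9,"y":24.8,"z":-4,"ax":0,"ay":0,"az":-0.35}]'
python3 - <<'E'
from h import *
t=shot('top','t3',(185,265,290,400),7)
P=cloud(t); c=np.array([.4815,-.118]); ex=np.array([-.208,.978]); ey=np.array([-.978,-.208])
q=P.reshape(-1,3); q=q[~np.isnan(q[:,0])]; gx=(q[:,:2]-c)@ex; gy=(q[:,:2]-c)@ey
m=(abs(gy)<.035)&(q[:,2]>.036)&(q[:,2]<.05)&(abs(gx)<.1)
h,e=np.histogram(gx[m]*1000,np.arange(-100,101,2)); print([(int(a),int(b)) for a,b in zip(e,h) if b])
print('post',rect(P,(.4,.6,-.16,.02),(.085,.105)),'board',rect(P,(.38,.6,-.26,.02),(.01,.022)))
print('45',rect(P,(.38,.6,-.27,-.16),(.036,.05)))
E
```

```text
t: 5.05
tool_pos: [0.417, 0.2292, 0.1518]
ee_rot: [[0.008, 0.969, -0.248], [-0.001, -0.248, -0.969], [-1.0, 0.008, -0.001]]
contact_force: [-0.3, -0.4, -0.5]
finger_gap: 0.686
[(-98, 5), (-96, 20), (-94, 19), (-92, 20), (-90, 23), (-88, 14), (-82, 7), (-80, 17), (-78, 20), (-76, 19), (-74, 20), (-72, 24), (-70, 1), (-20, 4), (-18, 22), (-16, 16), (-14, 17), (-12, 21), (-10, 19), (-8, 19), (-6, 1), (-2, 1), (0, 1), (2, 1), (6, 1), (8, 1), (10, 2), (12, 1), (14, 1), (18, 3), (20, 4), (22, 6), (24, 15), (26, 20), (28, 18), (30, 18), (32, 20), (34, 15), (36, 13), (38, 12), (40, 11), (42, 11), (44, 12), (46, 12), (48, 12), (50, 11), (52, 10), (54, 12), (56, 12), (58, 18), (60, 18), (62, 19), (64, 16), (66, 18), (68, 19), (70, 19), (72, 5)]
post (66, array([470.8, -71.6]), array([20.3, 20.8]), 13.5, array([ 0.4702, -0.0715,  0.0932])) board (1276, array([ 469. , -157.9]), array([162.6, 272.2]), 20.1, array([ 0.4785, -0.1198,  0.0154]))
45 (245, array([ 497.8, -199.8]), array([83.1, 27.1]), 12.0, array([ 0.4972, -0.1994,  0.0439]))
```

View pics/t3.png

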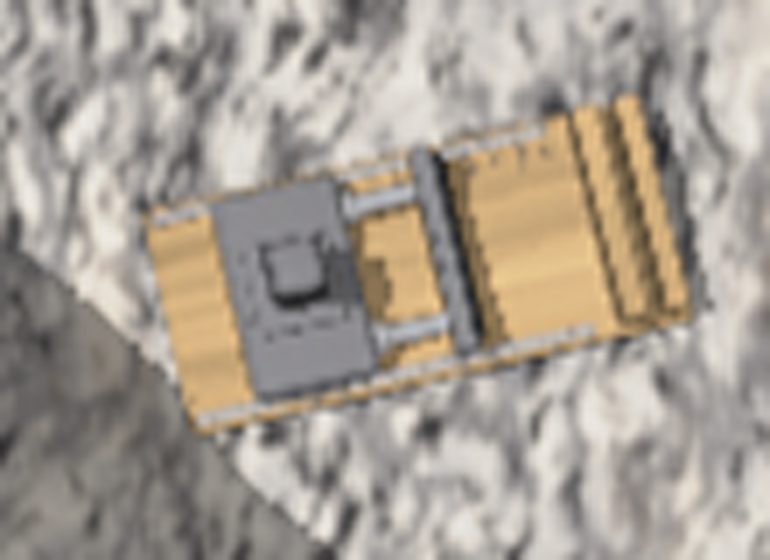

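The cheek face is at gx −70, the stop face near −19 and the midline at gy ≈ +1 mm, so the gap is about 50 mm. Next I correct the tool position over the block, since the last call began while the arm was still moving.

```bash
python3 -c "
from h import *
o=manip.get_obs();print(o['t'],np.round(o['tool_pos'],4),np.round(o['qvel'],3))"
```

```text
5.1 [0.4158 0.225  0.1472] [ 0.059 -0.032  0.057  0.003 -0.055  0.096  0.093]
```

```bash
python3 -m inch '[{"hand":6,"x":0.4,"y":-1.45,"z":-2,"ax":0,"ay":0,"az":0},{"hand":6,"x":0.4,"y":-1.45,"z":-4,"ax":0,"ay":0,"az":0},{"hand":6,"x":0.4,"y":-1.45,"z":-4,"ax":0,"ay":0,"az":0},{"hand":6,"x":0.4,"y":-1.45,"z":-4,"ax":0,"ay":0,"az":0},{"hand":6,"x":0.4,"y":-1.45,"z":-4,"ax":0,"ay":0,"az":0}]'
```

```text
t: 5.52
tool_pos: [0.4204, 0.2107, 0.1087]
ee_rot: [[0.003, 0.968, -0.251], [-0.004, -0.251, -0.968], [-1.0, 0.004, 0.003]]
contact_force: [0.2, 0.4, -0.2]
finger_gap: 0.691
```

```bash
python3 -m inch '[{"hand":6,"x":0,"y":0,"z":-3,"ax":0,"ay":0,"az":0},{"hand":6,"x":0,"y":0,"z":-5.1,"ax":0,"ay":0,"az":0},{"hand":6,"x":0,"y":0,"z":-5.1,"ax":0,"ay":0,"az":0},{"hand":6,"x":0,"y":0,"z":-5.1,"ax":0,"ay":0,"az":0}]' && python3 -m inch '[{"hand":0,"x":0,"y":0,"z":0,"ax":0,"ay":0,"az":0},{"hand":0,"x":0,"y":0,"z":0,"ax":0,"ay":0,"az":0},{"hand":0,"x":0,"y":0,"z":0,"ax":0,"ay":0,"az":0},{"hand":0,"x":0,"y":0,"z":0,"ax":0,"ay":0,"az":0},{"hand":0,"x":0,"y":0,"z":0,"ax":0,"ay":0,"az":0},{"hand":0,"x":0,"y":0,"z":0,"ax":0,"ay":0,"az":0},{"hand":0,"x":0,"y":0,"z":0,"ax":0,"ay":0,"az":0},{"hand":0,"x":0,"y":0,"z":0,"ax":0,"ay":0,"az":0}]' 20 && python3 -m inch '[{"hand":0,"x":0,"y":0,"z":2,"ax":0,"ay":0,"az":0},{"hand":0,"x":0,"y":0,"z":5,"ax":0,"ay":0,"az":0},{"hand":0,"x":0,"y":0,"z":8,"ax":0,"ay":0,"az":0},{"hand":0,"x":0,"y":0,"z":11,"ax":0,"ay":0,"az":0},{"hand":0,"x":0,"y":0,"z":11,"ax":0,"ay":0,"az":0},{"hand":0,"x":0,"y":0,"z":11,"ax":0,"ay":0,"az":0},{"hand":0,"x":0,"y":0,"z":11,"ax":0,"ay":0,"az":0}]'
```

```text
t: 5.85
tool_pos: [0.4205, 0.211, 0.0587]
ee_rot: [[0.003, 0.968, -0.25], [-0.004, -0.25, -0.968], [-1.0, 0.004, 0.003]]
contact_force: [0.3, -1.2, 0.6]
finger_gap: 0.689
t: 6.52
tool_pos: [0.4205, 0.211, 0.0587]
ee_rot: [[0.003, 0.968, -0.25], [-0.004, -0.25, -0.968], [-1.0, 0.004, 0.003]]
contact_force: [-0.3, -0.3, 0.9]
finger_gap: 0.198
t: 7.1
tool_pos: [0.4202, 0.2105, 0.168]
ee_rot: [[0.002, 0.968, -0.251], [-0.005, -0.251, -0.968], [-1.0, 0.003, 0.004]]
contact_force: [0.0, -0.3, -2.1]
finger_gap: 0.201
```

The pin is held at a 17.5 mm opening and the block's weight shows on the wrist. I'll carry it over the gap.

```bash
python3 -m inch '[{"hand":0,"x":0.5,"y":-2.5,"z":2,"ax":0,"ay":0,"az":0.06},{"hand":0,"x":1.2,"y":-6.5,"z":2,"ax":0,"ay":0,"az":0.12},{"hand":0,"x":1.9,"y":-10.5,"z":2,"ax":0,"ay":0,"az":0.18},{"hand":0,"x":2.7,"y":-14.5,"z":2,"ax":0,"ay":0,"az":0.24},{"hand":0,"x":3.5,"y":-18.5,"z":2,"ax":0,"ay":0,"az":0.30},{"hand":0,"x":4.2,"y":-22.5,"z":2,"ax":0,"ay":0,"az":0.36},{"hand":0,"x":5,"y":-26,"z":2,"ax":0,"ay":0,"az":0.42},{"hand":0,"x":5.3,"y":-28.5,"z":2,"ax":0,"ay":0,"az":0.46}]' && python3 -m inch '[{"hand":0,"x":0.5,"y":-3,"z":0,"ax":0,"ay":0,"az":0},{"hand":0,"x":1,"y":-6,"z":0,"ax":0,"ay":0,"az":0},{"hand":0,"x":1.4,"y":-7.5,"z":0,"ax":0,"ay":0,"az":0},{"hand":0,"x":1.4,"y":-7.5,"z":0,"ax":0,"ay":0,"az":0},{"hand":0,"x":1.4,"y":-7.5,"z":0,"ax":0,"ay":0,"az":0}]'
```

```text
t: 7.77
tool_pos: [0.4725, -0.0782, 0.1861]
ee_rot: [[0.001, 0.979, 0.206], [-0.003, 0.206, -0.979], [-1.0, 0.001, 0.003]]
contact_force: [0.1, 1.2, -1.8]
finger_gap: 0.198
t: 8.18
tool_pos: [0.486, -0.153, 0.1847]
ee_rot: [[-0.001, 0.979, 0.205], [-0.001, 0.205, -0.979], [-1.0, -0.001, 0.001]]
contact_force: [0.0, 0.9, -1.1]
finger_gap: 0.201
```

```bash
python3 -m inch '[{"hand":0,"x":0.47,"y":-1.35,"z":0,"ax":0,"ay":0,"az":0},{"hand":0,"x":0.47,"y":-1.35,"z":-2,"ax":0,"ay":0,"az":0},{"hand":0,"x":0.47,"y":-1.35,"z":-4,"ax":0,"ay":0,"az":0},{"hand":0,"x":0.47,"y":-1.35,"z":-6,"ax":0,"ay":0,"az":0},{"hand":0,"x":0.47,"y":-1.35,"z":-6,"ax":0,"ay":0,"az":0},{"hand":0,"x":0.47,"y":-1.35,"z":-6,"ax":0,"ay":0,"az":0}]'
python3 - <<'E'
from h import *
shot('side','s4',(150,270,260,420),5); print(manip.get_obs()['tool_pos'])
E
```

```text
t: 8.68
tool_pos: [0.4902, -0.1653, 0.1241]
ee_rot: [[-0.003, 0.978, 0.206], [0.0, 0.206, -0.978], [-1.0, -0.003, -0.001]]
contact_force: [0.3, 0.5, -0.0]
finger_gap: 0.199
[ 0.49098283 -0.16572584  0.12516028]
```

View pics/s4.png

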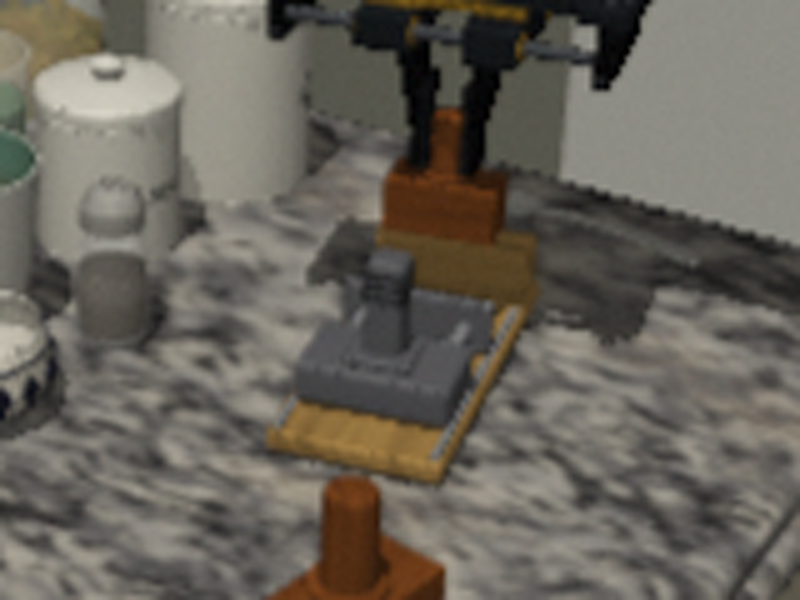

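The block hangs square over the gap at crop (445,205), parallel to the cheek. I'll lower it.

```bash
python3 -m inch '[{"hand":0,"x":0,"y":-0.1,"z":-2,"ax":0,"ay":0,"az":0},{"hand":0,"x":0,"y":-0.1,"z":-4,"ax":0,"ay":0,"az":0},{"hand":0,"x":0,"y":-0.1,"z":-4.8,"ax":0,"ay":0,"az":0},{"hand":0,"x":0,"y":-0.1,"z":-4.8,"ax":0,"ay":0,"az":0},{"hand":0,"x":0,"y":-0.1,"z":-4.8,"ax":0,"ay":0,"az":0}]'; python3 -m inch '[{"hand":0,"x":0,"y":0,"z":-0.15,"ax":0,"ay":0,"az":0},{"hand":0,"x":0,"y":0,"z":-0.25,"ax":0,"ay":0,"az":0},{"hand":0,"x":0,"y":0,"z":-0.25,"ax":0,"ay":0,"az":0}]'
```

```text
t: 9.15
tool_pos: [0.4915, -0.1666, 0.0782]
ee_rot: [[-0.0, 0.978, 0.206], [-0.001, 0.206, -0.978], [-1.0, -0.001, 0.001]]
contact_force: [0.3, -0.1, -0.7]
finger_gap: 0.203
t: 9.4
tool_pos: [0.492, -0.1668, 0.0764]
ee_rot: [[0.001, 0.979, 0.206], [-0.001, 0.206, -0.979], [-1.0, 0.0, 0.001]]
contact_force: [0.3, -0.1, -1.9]
finger_gap: 0.2
```

```bash
python3 -m inch '[{"hand":0,"x":0.03,"y":-0.15,"z":0,"ax":0,"ay":0,"az":0},{"hand":0,"x":0.06,"y":-0.3,"z":0,"ax":0,"ay":0,"az":0},{"hand":0,"x":0.06,"y":-0.35,"z":0,"ax":0,"ay":0,"az":0},{"hand":0,"x":0.06,"y":-0.35,"z":-0.15,"ax":0,"ay":0,"az":0},{"hand":0,"x":0.06,"y":-0.35,"z":-0.25,"ax":0,"ay":0,"az":0},{"hand":0,"x":0.06,"y":-0.35,"z":-0.3,"ax":0,"ay":0,"az":0},{"hand":0,"x":0.06,"y":-0.35,"z":-0.3,"ax":0,"ay":0,"az":0}]'
```

```text
t: 9.98
tool_pos: [0.4926, -0.1702, 0.0736]
ee_rot: [[0.001, 0.978, 0.206], [-0.001, 0.206, -0.978], [-1.0, 0.0, 0.002]]
contact_force: [-0.2, 0.1, 2.3]
finger_gap: 0.2
```

The block is down on the board with 2.3 N of contact. I'll release it and lift.

```bash
python3 -m inch '[{"hand":6,"x":0,"y":0,"z":0,"ax":0,"ay":0,"az":0},{"hand":6,"x":0,"y":0,"z":0,"ax":0,"ay":0,"az":0},{"hand":6,"x":0,"y":0,"z":0,"ax":0,"ay":0,"az":0},{"hand":6,"x":0,"y":0,"z":0.5,"ax":0,"ay":0,"az":0},{"hand":6,"x":0,"y":0,"z":4,"ax":0,"ay":0,"az":0},{"hand":6,"x":0,"y":0,"z":8,"ax":0,"ay":0,"az":0},{"hand":6,"x":0,"y":0,"z":10.5,"ax":0,"ay":0,"az":0},{"hand":6,"x":0,"y":0,"z":10.5,"ax":0,"ay":0,"az":0}]'; python3 -m inch '[{"hand":6,"x":-1,"y":4,"z":0,"ax":0,"ay":0,"az":0},{"hand":6,"x":-2,"y":8,"z":0,"ax":0,"ay":0,"az":0},{"hand":6,"x":-2.3,"y":9.7,"z":0,"ax":0,"ay":0,"az":0},{"hand":6,"x":-2.3,"y":9.7,"z":0,"ax":0,"ay":0,"az":0},{"hand":6,"x":-2.3,"y":9.7,"z":0,"ax":0,"ay":0,"az":0}]'
python3 - <<'E'
from h import *
shot('side','s5',(150,270,260,420),5); t=shot('top','t5',(185,265,290,400),5); print(manip.get_obs()['tool_pos'])
P=cloud(np.load('pics/s5.npz')); print('pin',rect(P,(.44,.55,-.21,-.13),(.068,.09)), 'top',rect(P,(.44,.55,-.21,-.13),(.0,.2)))
cv2.imwrite('pics/c5.png',np.vstack([cv2.resize(cv2.imread('pics/s5.png'),(550,412)),cv2.imread('pics/t5.png')])[:,:800][:812])
E
python3 -c "
import cv2,numpy as np
a=cv2.imread('pics/s5.png');b=cv2.imread('pics/t5.png')
a=cv2.resize(a,(400,300));b=cv2.resize(b,(400,291));cv2.imwrite('pics/c5.png',np.hstack([a[:291],b]))"
```

```text
t: 10.65
tool_pos: [0.4954, -0.1707, 0.1846]
ee_rot: [[0.008, 0.978, 0.206], [-0.005, 0.207, -0.978], [-1.0, 0.007, 0.006]]
contact_force: [0.8, 0.0, 0.2]
finger_gap: 0.668
t: 11.07
tool_pos: [0.4723, -0.0729, 0.1849]
ee_rot: [[0.009, 0.978, 0.209], [-0.006, 0.209, -0.978], [-1.0, 0.007, 0.007]]
contact_force: [-0.3, -0.7, -0.6]
finger_gap: 0.689
[ 0.47240253 -0.0745484   0.18461965]
pin (43, array([ 491.6, -168.2]), array([16.1, 12.8]), 44.5, array([ 0.4903, -0.1667,  0.076 ])) top (599, array([ 495.1, -169.8]), array([109.8,  79.7]), 0.2, array([ 0.4769, -0.1698,  0.038 ]))
```

View pics/c5.png

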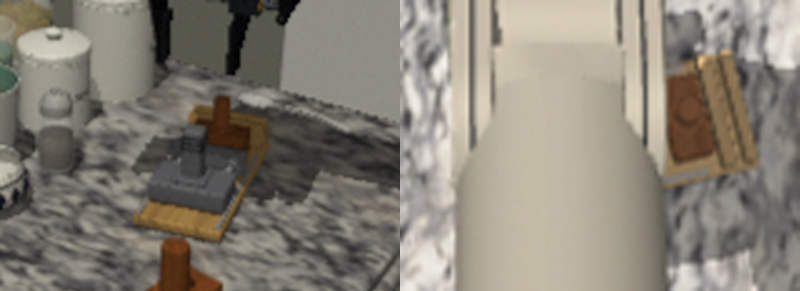

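The block stands at right crop (690,115), parallel to the cheek and close to it. Now I'll grip the post.

```bash
python3 -m inch '[{"hand":6,"x":-0.15,"y":0.25,"z":-3,"ax":0,"ay":0,"az":0},{"hand":6,"x":-0.15,"y":0.25,"z":-6.5,"ax":0,"ay":0,"az":0},{"hand":6,"x":-0.15,"y":0.25,"z":-9.5,"ax":0,"ay":0,"az":0},{"hand":6,"x":-0.15,"y":0.25,"z":-10.8,"ax":0,"ay":0,"az":0},{"hand":6,"x":-0.15,"y":0.25,"z":-10.8,"ax":0,"ay":0,"az":0},{"hand":6,"x":-0.15,"y":0.25,"z":-10.8,"ax":0,"ay":0,"az":0}]' && python3 -m inch '[{"hand":0,"x":0,"y":0,"z":0,"ax":0,"ay":0,"az":0},{"hand":0,"x":0,"y":0,"z":0,"ax":0,"ay":0,"az":0},{"hand":0,"x":0,"y":0,"z":0,"ax":0,"ay":0,"az":0},{"hand":0,"x":0,"y":0,"z":0,"ax":0,"ay":0,"az":0},{"hand":0,"x":0,"y":0,"z":0,"ax":0,"ay":0,"az":0},{"hand":0,"x":0,"y":0,"z":0,"ax":0,"ay":0,"az":0},{"hand":0,"x":0,"y":0,"z":0,"ax":0,"ay":0,"az":0},{"hand":0,"x":0,"y":0,"z":0,"ax":0,"ay":0,"az":0}]' 30
```

```text
t: 11.67
tool_pos: [0.4707, -0.0727, 0.0764]
ee_rot: [[0.007, 0.979, 0.204], [-0.004, 0.205, -0.979], [-1.0, 0.006, 0.006]]
contact_force: [0.3, 0.3, 1.5]
finger_gap: 0.689
t: 12.33
tool_pos: [0.4715, -0.0725, 0.0766]
ee_rot: [[0.009, 0.979, 0.205], [-0.004, 0.205, -0.979], [-1.0, 0.008, 0.006]]
contact_force: [4.6, 0.3, -3.5]
finger_gap: 0.229
```

```bash
python3 -m inch '[{"hand":0,"x":0.04,"y":-0.2,"z":0,"ax":0,"ay":0,"az":0},{"hand":0,"x":0.1,"y":-0.49,"z":0,"ax":0,"ay":0,"az":0},{"hand":0,"x":0.17,"y":-0.78,"z":0,"ax":0,"ay":0,"az":0},{"hand":0,"x":0.23,"y":-1.08,"z":0,"ax":0,"ay":0,"az":0},{"hand":0,"x":0.29,"y":-1.37,"z":0,"ax":0,"ay":0,"az":0},{"hand":0,"x":0.33,"y":-1.57,"z":0,"ax":0,"ay":0,"az":0},{"hand":0,"x":0.35,"y":-1.66,"z":0,"ax":0,"ay":0,"az":0}]'
cat >> h.py <<'E'
def st():
    o=manip.get_obs(); p=o['tool_pos']; F=np.array(o['contact_force']); ex=np.array([-.208,.978,0]);
    print('t',round(o['t'],2),'gx_mm',round(1000*float((np.array(p)-[.4815,-.118,0])@ex),2),'F',F.round(1),'Fx',round(float(F@ex),2),'v',np.abs(o['qvel']).max().round(3))
E
python3 -c "
from h import *
st()"
```

```text
t: 12.92
tool_pos: [0.4749, -0.088, 0.0766]
ee_rot: [[0.008, 0.979, 0.206], [-0.003, 0.206, -0.979], [-1.0, 0.007, 0.004]]
contact_force: [0.3, 5.4, 2.6]
finger_gap: 0.23
t 12.92 gx_mm 30.76 F [0.3 5.4 2.6] Fx 5.25 v 0.016
```

```bash
for i in 1 2; do python3 -m inch '[{"hand":0,"x":0.02,"y":-0.1,"z":0,"ax":0,"ay":0,"az":0},{"hand":0,"x":0.04,"y":-0.2,"z":0,"ax":0,"ay":0,"az":0},{"hand":0,"x":0.05,"y":-0.25,"z":0,"ax":0,"ay":0,"az":0}]' >/dev/null; python3 -c "
from h import *
st()"; done
```

```text
t 13.17 gx_mm 29.34 F [-0.2  5.9  2.7] Fx 5.83 v 0.01
t 13.42 gx_mm 27.93 F [-0.8  6.2  2.9] Fx 6.24 v 0.008
```

```bash
python3 -m inch '[{"hand":0,"x":0.02,"y":-0.1,"z":0,"ax":0,"ay":0,"az":0},{"hand":0,"x":0.04,"y":-0.2,"z":0,"ax":0,"ay":0,"az":0},{"hand":0,"x":0.05,"y":-0.25,"z":0,"ax":0,"ay":0,"az":0}]' >/dev/null; python3 -c "
from h import *
st()"
python3 -m inch '[{"hand":0,"x":0.02,"y":-0.1,"z":0,"ax":0,"ay":0,"az":0},{"hand":0,"x":0.04,"y":-0.2,"z":0,"ax":0,"ay":0,"az":0},{"hand":0,"x":0.05,"y":-0.25,"z":0,"ax":0,"ay":0,"az":0}]' >/dev/null; python3 -c "
from h import *
st()"
python3 -m inch '[{"hand":0,"x":0.02,"y":-0.1,"z":0,"ax":0,"ay":0,"az":0},{"hand":0,"x":0.04,"y":-0.2,"z":0,"ax":0,"ay":0,"az":0},{"hand":0,"x":0.05,"y":-0.25,"z":0,"ax":0,"ay":0,"az":0}]' >/dev/null; python3 -c "
from h import *
st()"
```

```text
t 13.67 gx_mm 26.61 F [-0.7  6.9  2.6] Fx 6.93 v 0.012
t 13.92 gx_mm 25.25 F [-1.4  6.4  1.7] Fx 6.55 v 0.011
t 14.17 gx_mm 23.88 F [-2.   5.7  3. ] Fx 6.0 v 0.009
```

```bash
python3 -m inch '[{"hand":0,"x":0.02,"y":-0.1,"z":0,"ax":0,"ay":0,"az":0},{"hand":0,"x":0.04,"y":-0.2,"z":0,"ax":0,"ay":0,"az":0},{"hand":0,"x":0.05,"y":-0.23,"z":0,"ax":0,"ay":0,"az":0}]' >/dev/null; python3 -c "
from h import *
st()"
python3 -m inch '[{"hand":0,"x":0.02,"y":-0.1,"z":0,"ax":0,"ay":0,"az":0},{"hand":0,"x":0.04,"y":-0.2,"z":0,"ax":0,"ay":0,"az":0},{"hand":0,"x":0.05,"y":-0.23,"z":0,"ax":0,"ay":0,"az":0}]' >/dev/null; python3 -c "
from h import *
st()"
```

```text
t 14.42 gx_mm 22.69 F [-1.6  6.2  2.9] Fx 6.41 v 0.003
t 14.67 gx_mm 21.53 F [-1.3  6.8  3.2] Fx 6.96 v 0.006
```

Run:
```python
from h import *
for n in('side','top'):
    f=shot(n,n+'6',(150,270,260,420),5); P=cloud(f)
    c=np.array([.4815,-.118]); ex=np.array([-.208,.978]); ey=np.array([-.978,-.208])
    q=P.reshape(-1,3); q=q[~np.isnan(q[:,0])]; gx=(q[:,:2]-c)@ex; gy=(q[:,:2]-c)@ey
    m=(abs(gy)<.038)&(q[:,2]>.036)&(q[:,2]<.05)&(abs(gx)<.1)
    h,e=np.histogram(gx[m]*1000,np.arange(-100,20,2)); print([(int(a),int(b)) for a,b in zip(e,h) if b])
st()
```

```text
[(-100, 2), (-98, 6), (-96, 7), (-94, 13), (-92, 15), (-90, 6), (-88, 6), (-86, 1), (-84, 2), (-82, 6), (-80, 2), (-78, 8), (-76, 5), (-74, 6), (-72, 7), (-70, 3), (-68, 2), (-66, 4), (-64, 2), (-62, 5), (-60, 6), (-58, 4), (-56, 4), (-54, 3), (-52, 1), (-50, 6), (-48, 5), (-46, 3), (-44, 8), (-42, 3), (-40, 3), (-38, 2), (-36, 3), (-34, 8), (-32, 11), (-30, 18), (-28, 8), (-26, 2), (-8, 2), (-6, 1), (-2, 2), (0, 6), (2, 2), (4, 6), (6, 4), (8, 5), (10, 6), (12, 13), (14, 6), (16, 9)]
[(-98, 4), (-96, 20), (-94, 20), (-92, 22), (-90, 25), (-88, 13), (-82, 7), (-80, 14), (-78, 25), (-76, 16), (-74, 12), (-72, 11), (-70, 2), (-68, 2)]
t 14.77 gx_mm 21.53 F [-2.   5.8  2.4] Fx 6.05 v 0.002
```

View pics/side6.png

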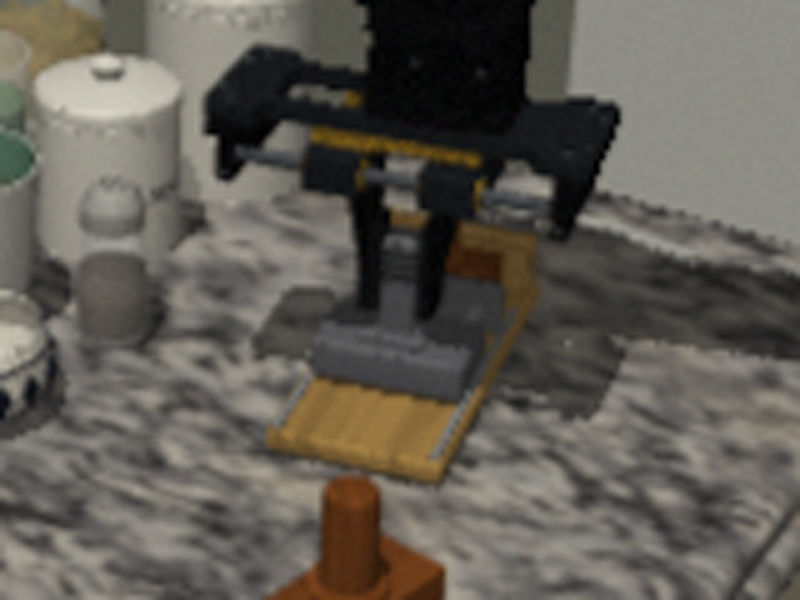

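The side view shows the stop against the block with the slack almost taken up. I'll keep on in small steps and watch the force.

```bash
python3 -m inch '[{"hand":0,"x":0.02,"y":-0.1,"z":0,"ax":0,"ay":0,"az":0},{"hand":0,"x":0.04,"y":-0.2,"z":0,"ax":0,"ay":0,"az":0},{"hand":0,"x":0.04,"y":-0.2,"z":0,"ax":0,"ay":0,"az":0}]' >/dev/null; python3 -c "
from h import *
st()"
python3 -m inch '[{"hand":0,"x":0.02,"y":-0.1,"z":0,"ax":0,"ay":0,"az":0},{"hand":0,"x":0.04,"y":-0.2,"z":0,"ax":0,"ay":0,"az":0},{"hand":0,"x":0.04,"y":-0.2,"z":0,"ax":0,"ay":0,"az":0}]' >/dev/null; python3 -c "
from h import *
st()"
```

```text
t 15.02 gx_mm 20.56 F [-1.8  6.2  2.8] Fx 6.43 v 0.003
t 15.27 gx_mm 19.75 F [-0.3  7.   3.4] Fx 6.89 v 0.003
```

```bash
python3 -m inch '[{"hand":0,"x":0.02,"y":-0.1,"z":0,"ax":0,"ay":0,"az":0},{"hand":0,"x":0.04,"y":-0.2,"z":0,"ax":0,"ay":0,"az":0},{"hand":0,"x":0.04,"y":-0.2,"z":0,"ax":0,"ay":0,"az":0}]' >/dev/null; python3 -c "
from h import *
st()"
python3 -m inch '[{"hand":0,"x":0.02,"y":-0.1,"z":0,"ax":0,"ay":0,"az":0},{"hand":0,"x":0.04,"y":-0.2,"z":0,"ax":0,"ay":0,"az":0},{"hand":0,"x":0.04,"y":-0.2,"z":0,"ax":0,"ay":0,"az":0}]' >/dev/null; python3 -c "
from h import *
st()"
```

```text
t 15.52 gx_mm 19.32 F [-2.3  8.4  3.7] Fx 8.68 v 0.003
t 15.77 gx_mm 19.09 F [-3.1  8.8  5.5] Fx 9.3 v 0.002
```

The firm stop began near gx 19.8, and the total is now 9.3 N, of which about 6.3 N is the brake. A slightly stronger push should reach about 11 N in all.

```bash
python3 -m inch '[{"hand":0,"x":0.02,"y":-0.1,"z":0,"ax":0,"ay":0,"az":0},{"hand":0,"x":0.04,"y":-0.2,"z":0,"ax":0,"ay":0,"az":0},{"hand":0,"x":0.05,"y":-0.24,"z":0,"ax":0,"ay":0,"az":0},{"hand":0,"x":0.05,"y":-0.24,"z":0,"ax":0,"ay":0,"az":0}]' >/dev/null; python3 -c "
from h import *
st()"
```

```text
t 16.1 gx_mm 18.91 F [-5.2 10.5  5.5] Fx 11.35 v 0.003
```

The total is 11.35 N, so the nip is about 5 N. I'll let go with a light forward bias held, then lift straight up once the fingers are open.

```bash
python3 -m inch '[{"hand":6,"x":0.02,"y":-0.1,"z":0,"ax":0,"ay":0,"az":0},{"hand":6,"x":0.02,"y":-0.1,"z":0,"ax":0,"ay":0,"az":0},{"hand":6,"x":0.02,"y":-0.1,"z":0,"ax":0,"ay":0,"az":0},{"hand":6,"x":0.02,"y":-0.1,"z":0,"ax":0,"ay":0,"az":0},{"hand":6,"x":0.02,"y":-0.1,"z":0,"ax":0,"ay":0,"az":0}]'; python3 -m inch '[{"hand":6,"x":0,"y":0,"z":1,"ax":0,"ay":0,"az":0},{"hand":6,"x":0,"y":0,"z":4,"ax":0,"ay":0,"az":0},{"hand":6,"x":0,"y":0,"z":8,"ax":0,"ay":0,"az":0},{"hand":6,"x":0,"y":0,"z":11,"ax":0,"ay":0,"az":0},{"hand":6,"x":-4,"y":-4,"z":12,"ax":0,"ay":0,"az":0},{"hand":6,"x":-5,"y":-8,"z":12,"ax":0,"ay":0,"az":0},{"hand":6,"x":-8,"y":-12,"z":12,"ax":0,"ay":0,"az":0},{"hand":6,"x":-8,"y":-15,"z":12,"ax":0,"ay":0,"az":0}]'; python3 -m inch '[{"hand":6,"x":-2,"y":-4,"z":0,"ax":0,"ay":0,"az":0},{"hand":6,"x":-2,"y":-8,"z":0,"ax":0,"ay":0,"az":0},{"hand":6,"x":-2,"y":-12,"z":0,"ax":0,"ay":0,"az":0},{"hand":6,"x":-2,"y":-16,"z":0,"ax":0,"ay":0,"az":0},{"hand":6,"x":-2,"y":-16,"z":0,"ax":0,"ay":0,"az":0},{"hand":6,"x":-2,"y":-16,"z":0,"ax":0,"ay":0,"az":0}]'
python3 - <<'E'
from h import *
f=shot('top','t7',(185,265,290,400),5); g=shot('side','s7',(150,270,260,420),5); P=cloud(f)
a=cv2.resize(cv2.imread('pics/s7.png'),(400,300));b=cv2.resize(cv2.imread('pics/t7.png'),(400,300));cv2.imwrite('pics/c7.png',np.hstack([a,b]))
c=np.array([.4815,-.118]); ex=np.array([-.208,.978]); ey=np.array([-.978,-.208])
q=P.reshape(-1,3); q=q[~np.isnan(q[:,0])]; gx=(q[:,:2]-c)@ex; gy=(q[:,:2]-c)@ey
r=rect(P,(.4,.6,-.16,.02),(.085,.105)); print('post',r,((r[1]/1000-c)@ex).round(4))
m=(abs(gy)<.028)&(q[:,2]>.042)&(q[:,2]<.05)&(abs(gx)<.1)
h,e=np.histogram(gx[m]*1000,np.arange(-100,30,2)); print([(int(a),int(b)) for a,b in zip(e,h) if b])
r=rect(P,(.44,.55,-.21,-.13),(.068,.09)); print('pin',r[1],((r[1]/1000-c)@ex).round(4),((r[1]/1000-c)@ey).round(4))
st()
E
```

```text
t: 16.52
tool_pos: [0.4777, -0.1009, 0.0765]
ee_rot: [[-0.003, 0.976, 0.218], [0.015, 0.218, -0.976], [-1.0, 0.0, -0.015]]
contact_force: [0.5, 0.6, -0.0]
finger_gap: 0.52
t: 17.18
tool_pos: [0.3976, -0.2444, 0.1981]
ee_rot: [[-0.002, 0.976, 0.219], [0.013, 0.219, -0.976], [-1.0, 0.001, -0.013]]
contact_force: [2.3, -0.7, 0.4]
finger_gap: 0.687
t: 17.68
tool_pos: [0.3767, -0.4064, 0.198]
ee_rot: [[-0.002, 0.977, 0.215], [0.014, 0.215, -0.976], [-1.0, 0.001, -0.014]]
contact_force: [0.1, 0.0, 0.1]
finger_gap: 0.686
post (65, array([476.1, -97.7]), array([20., 21.]), 11.2, array([ 0.4757, -0.0976,  0.0934])) 0.021
[(-98, 1), (-96, 14), (-94, 12), (-92, 12), (-90, 10), (-88, 7), (-82, 2), (-80, 10), (-78, 12), (-76, 15), (-74, 12), (-72, 14), (-70, 14), (-68, 10), (-66, 7), (-64, 11), (-62, 7), (-60, 9), (-58, 8), (-56, 8), (-54, 7), (-52, 12), (-50, 11), (-48, 13), (-46, 13), (-44, 12), (-42, 10), (-40, 7), (-38, 10), (-36, 13), (-34, 14), (-32, 12), (-30, 4), (-4, 1), (0, 4), (4, 5), (6, 6), (8, 2), (10, 3), (12, 1), (14, 4), (16, 5), (18, 5), (20, 3), (22, 4), (24, 3), (26, 1)]
pin [ 491.3 -171.9] -0.0548 0.0016
t 17.78 gx_mm -257.83 F [-0.5 -0.2 -0.4] Fx -0.09 v 0.017
```

View pics/c7.png

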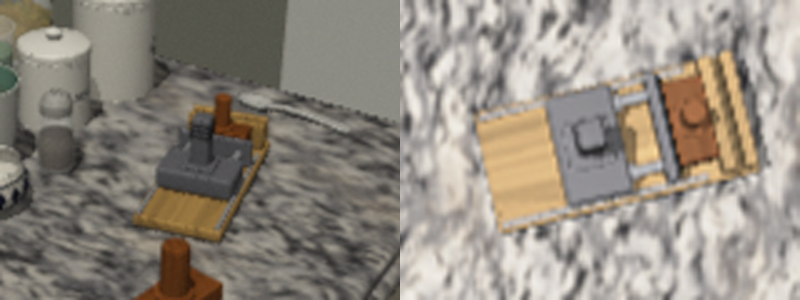

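The block is nipped between cheek and stop: in the right crop the block is at (692,120) and the plate at (660,125). The robot is clear and the brake (about 6 N) exceeds the nip (about 5 N), so I'll compare positions briefly and hand in.

Run:
```python
from h import *
f=vision.grab_frame('top'); P=cloud(f); P0=cloud(np.load('pics/top0.npz'))
print('post',rect(P,(.4,.6,-.16,.02),(.085,.105))[1])
for n,b,z in(('shaker',(.58,.64,-.13,-.06),(.04,.1)),('bowl',(.58,.67,-.03,.06),(.02,.06)),('rest',(.54,.76,.1,.25),(.008,.05)),('spoon',(.4,.62,-.34,-.27),(.004,.03))):
    print(n,rect(P0,b,z)[4],rect(P,b,z)[4])
st(); manip.hand_in()
```

```text
post [476.2 -97.9]
shaker [ 0.6254 -0.0725  0.0748] [ 0.6252 -0.0728  0.0745]
bowl [0.6311 0.0188 0.0375] [0.6302 0.0179 0.0378]
rest [0.6572 0.1849 0.0125] [0.6539 0.1856 0.0123]
spoon [ 0.4949 -0.3115  0.0067] [ 0.4954 -0.3096  0.0065]
t 17.83 gx_mm -257.47 F [ 0.8 -0.4 -0.1] Fx -0.53 v 0.008
the job is handed in; nothing more can be done
```

I finished the job and handed it in at 17.8 s. The setting block is nipped between the stop and the knife cheek at an estimated 5 N.

- **Opening the gap:** I drew the stop back by its post until the gap measured about 50 mm.
- **Placing the block:** I used the smaller of the two blocks, which measured 60 x 30 mm with its top at 30 mm. I stood it on the board about 2 mm from the cheek, clear of the stop, and let go.
- **Nipping:** I pushed the stop in by small steps at about 6 N until the slack ended. I stopped at 11.35 N on the wrist, of which the brake takes about 6 N. I then opened the fingers without easing back and moved the arm clear.

**Last checks:**
- **Block and stop:** The last pictures show the block square between cheek and stop. The post read the same to 0.2 mm in two pictures taken after I let go.
- **Other objects:** The shaker, bowl, spoon rest and teaspoon read within 1 to 3 mm of their starting places, which I take as measuring noise.
- **Disagreement:** The post measured about 1 mm further out than the tool position predicted. I put this down to the finger pads flexing rather than the slide easing back, but I did not feel the nip again after letting go. If the slide had eased back that far, the nip would be mostly lost.

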